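# Make up the column carrier

## Task

Make up the column carrier: swing the locking lever clear, set the sensor cartridge fully down in the square socket and swing the lever shut across it; and lay every steel column that is on the bench in a V-groove of the carrier, one to a groove, lying level across both ribs and about centred on them. Any groove will do, and the columns may be laid before or after the cartridge is locked in; do not disturb the flat dish, the bench timer and the pale bottle nearby.

Things in the scene. Friction and masses are not known exactly. Their poses are not given: they have to be found in the camera images.
- carrier: Column carrier, fixed: plate 94 x 284 x 8 mm. Origin: centre of its underside, on the worktop; x along the grooves, y along the plate's long side, z up. White ribs 7 mm thick, tops 35 mm up, stand at x = -22 and +22 (37 mm free between); each has four 90-degree V notches 14 mm deep, bottoms 21 mm up, at y = -120, -70, -20, +30. A column lies across both ribs. Black square socket at y = +97.
- groove1 (a point): Middle of V-groove 1 (y = -120 mm on the carrier), half-way between the two ribs, 34 mm above the worktop: where the middle of a column's tube comes to rest when it lies in this groove. Axes as the carrier's.
- groove2 (a point): Middle of V-groove 2 (y = -70 mm on the carrier), half-way between the two ribs, 34 mm above the worktop: where the middle of a column's tube comes to rest when it lies in this groove. Axes as the carrier's.
- groove3 (a point): Middle of V-groove 3 (y = -20 mm on the carrier), half-way between the two ribs, 34 mm above the worktop: where the middle of a column's tube comes to rest when it lies in this groove. Axes as the carrier's.
- groove4 (a point): Middle of V-groove 4 (y = 30 mm on the carrier), half-way between the two ribs, 34 mm above the worktop: where the middle of a column's tube comes to rest when it lies in this groove. Axes as the carrier's.
- socket (a point): Where the cartridge's middle lies when fully seated: 26 mm above the worktop. The socket is a pocket 39.5 mm square, sides parallel to the carrier's; its floor is 8 mm above the worktop, its 6 mm walls end 20 mm above the worktop, so a seated cartridge stands 24 mm out of it, top at 44 mm. Axes as the carrier's.
- lever_hinge (a point): Point on the upright pivot axis of the socket's locking lever, 60 mm above the worktop; the pivot post (18 mm thick) stands 38 mm from the socket's middle towards the carrier's +x.
- lever (a joint): Locking lever angle, rad. 0 = shut: the flat steel arm (12 mm wide, underside 46.5 mm above the worktop) points from the pivot along the carrier's -x, straight across the socket. It swings level; growing angle takes the knob end towards the carrier's +y, up to the stop at 1.9 (1.57: arm along +y, clear of the socket). Light friction, 0.03 N m; it stays where it is left.
- knob (a point): Middle of the lever's upright black round knob, 14 mm in diameter, reaching from 52.5 to 78.5 mm above the worktop; this point lies at 65.5 mm, 74 mm from the pivot axis.
- cartridge_mid (a point): Middle of the sensor cartridge, a loose grey square block 34 x 34 mm and 36 mm high with a thin black band round it, about 60 g; stands upright on the worktop. x and y lie square to its side faces, z up; any of its four quarter turns fits the socket.
- column1_mid (a point): Middle of a chromatography column, on its axis: a loose steel tube 18 mm in diameter with a hexagonal fitting (25 mm across flats, 15 mm long) on each end; 100 mm overall, 70 mm of plain tube, about 150 g, both ends alike. x runs along the tube. It lies on the worktop on a flat of its fittings, middle 12.5 mm up. All columns are alike; three or four are present.
- column2_mid (a point): Middle of a chromatography column, on its axis: a loose steel tube 18 mm in diameter with a hexagonal fitting (25 mm across flats, 15 mm long) on each end; 100 mm overall, 70 mm of plain tube, about 150 g, both ends alike. x runs along the tube. It lies on the worktop on a flat of its fittings, middle 12.5 mm up. All columns are alike; three or four are present.
- column3_mid (a point): Middle of a chromatography column, on its axis: a loose steel tube 18 mm in diameter with a hexagonal fitting (25 mm across flats, 15 mm long) on each end; 100 mm overall, 70 mm of plain tube, about 150 g, both ends alike. x runs along the tube. It lies on the worktop on a flat of its fittings, middle 12.5 mm up. All columns are alike; three or four are present.
- column4_mid (a point): Middle of a chromatography column, on its axis: a loose steel tube 18 mm in diameter with a hexagonal fitting (25 mm across flats, 15 mm long) on each end; 100 mm overall, 70 mm of plain tube, about 150 g, both ends alike. x runs along the tube. It lies on the worktop on a flat of its fittings, middle 12.5 mm up. All columns are alike; three or four are present.
- petri_dish: Bystander: flat round lidded plastic dish, 96 mm across, 15 mm high. Origin at the centre of its underside.
- bottle_white: Bystander: pale screw-cap bottle, 58 mm across, 105 mm high. Origin at the centre of its underside, z up.
- timer: Bystander: small white bench timer leaning on its stand, 37 x 64 mm, 60 mm high. Origin at the centre of its underside, z up.
Mind the look-alikes: they are no part of the job. What is shaped like the part that bears column4_mid but purple is not meant.

How it is judged:
On the way, in this order (a step that is already met when the one before it is completed fails the run):
1. the cartridge is fully down in the socket (horizontal distance between cartridge_mid and socket below 0.006 m and distance between cartridge_mid and socket below 0.0065 m and angle between cartridge_mid's own z axis and vertical below 0.08 rad), for 0.2 s.
2. the lever is shut across the seated cartridge (all of step 1 and value of joint lever below 0.15 rad), for 0.2 s.
At the end, for the whole second after the job is handed in: Cartridge within 6 mm of its seated place, upright; lever below 0.15 rad; every column present at rest in a V-groove: its middle within 12 mm of the groove's middle seen from above, 30 to 38.5 mm above the worktop, its axis within 0.07 rad of the grooves' direction (all of step 2 and linear speed of each of cartridge, column1, column2, column3, column4 below 0.02 m/s and (horizontal distance between column1_mid and groove1 below 0.012 m or horizontal distance between column1_mid and groove2 below 0.012 m or horizontal distance between column1_mid and groove3 below 0.012 m or horizontal distance between column1_mid and groove4 below 0.012 m) and z of column1_mid in the frame of carrier between 0.03 and 0.0385 m and angle between the x axis of each of column1_mid, column2_mid, column3_mid, column4_mid and the x axis of carrier, either way round below 0.07 rad and (horizontal distance between column2_mid and groove1 below 0.012 m or horizontal distance between column2_mid and groove2 below 0.012 m or horizontal distance between column2_mid and groove3 below 0.012 m or horizontal distance between column2_mid and groove4 below 0.012 m) and z of column2_mid in the frame of carrier between 0.03 and 0.0385 m and (horizontal distance between column3_mid and groove1 below 0.012 m or horizontal distance between column3_mid and groove2 below 0.012 m or horizontal distance between column3_mid and groove3 below 0.012 m or horizontal distance between column3_mid and groove4 below 0.012 m) and z of column3_mid in the frame of carrier between 0.03 and 0.0385 m and (horizontal distance between column4_mid and groove1 below 0.012 m or horizontal distance between column4_mid and groove2 below 0.012 m or horizontal distance between column4_mid and groove3 below 0.012 m or horizontal distance between column4_mid and groove4 below 0.012 m) and z of column4_mid in the frame of carrier between 0.03 and 0.0385 m); the robot touches nothing.
It fails at once if the flat dish is pushed more than 4 cm or tipped over (distance of petri_dish from where it was at the start of the episode above 0.04 m or angle between petri_dish's own z axis and vertical above 0.5 rad).
It fails at once if the pale bottle is pushed more than 4 cm or tipped over (distance of bottle_white from where it was at the start of the episode above 0.04 m or angle between bottle_white's own z axis and vertical above 0.5 rad).
It fails at once if the bench timer is pushed more than 4 cm or tipped over (distance of timer from where it was at the start of the episode above 0.04 m or angle between timer's own z axis and vertical above 0.5 rad).
Of column1, column2, column3, column4 only 3 to 4 are there at a start; the rules pass over those that are not, and their reading is None.
At some moment in a run one of column1, column2, column3, column4 may be knocked a few centimetres aside while the robot is not near it.
Once in a run the grip may slacken for a moment while it holds something.
It also fails if it takes over 210 s, if anything falls off the work surface, if the arm or the gripper's body presses on something with over 40 N, if the wrist force passes 120 N, or if a joint passes its speed limit or range.

## Robot

A 6-joint arm with a two-finger parallel gripper is mounted at the origin on a cart in front of the work surface, level with it; the furniture and walls round the work are solid. World frame = base frame: x ahead of the robot, y to its left, z up, the work surface at z = 0. Lengths are in m, angles in rad, forces in N, time in s.
With the tool pointing down it reaches from about 0.35 to 0.925 m from the base axis. Payload 6.4 kg.
Tool frame: the origin (TCP) lies on the centre line of the jaws, within the pads' length; the fingertips stand 22 mm ahead of it and the grasp point (between the pads) lies 3 mm ahead of it (r.nose_length is the distance from the TCP to the fingertips, in m); z points along the fingers, y is the line along which they close (so a half turn about z gives the same grasp; the last joint's range is limited). The gripper opens to 85 mm and grips with 20 to 120 N. Pads are 22 mm wide; open, the fingers measure 114 mm over their backs; the gripper's body (76 mm by 85 mm) begins 54 mm behind the grasp point. The pads swing forward as they close: fully open they stand 13 mm farther back than shut.
Start: joints at [1.156, 0.245, 1.558, -0, 1.339, -0.174], TCP at [0.155, 0.631, 0.253] pointing down, gripper open.
Joint ranges: [-3.13, 3.13], [-1.02, 2.26], [0.13, 2.54], [-0.95, 4.09], [0.21, 2.88], [-2.74, 2.74]. Speed limits (rad/s): [2.57, 2.57, 3.14, 3.14, 3.14, 3.14].

## Interface

Orientations are given as a rotation vector (axis times angle).
In Python, from workcell import telemetry, viewer, r gives the robot as it stands.
- The arm moves only by the shell command python3 -m handwheel 'ROWS' [OPENING] [FORCE]. ROWS is JSON, a list of rows, each an object of numbers: "dx", "dy", "dz": the shift along the world's x, y, z as a fraction of full scale; "ax", "ay", "az": the turn, a rotation vector about the world's x, y, z as a fraction of full scale. In form: [{"dx": .., "dy": .., "dz": .., "ax": .., "ay": .., "az": ..}, ...]. A call has 1 to 5 rows; each row shifts and turns the commanded pose from where the row before left it; what a row does not reach is not made up. Full scale, the value 1, is 0.3 m for a shift and 6 degrees for a turn. A row lasts 1/12 s, in which the tool goes at most 41.7 mm and 7.16 degrees, less where a joint would pass 70% of its speed; a pose out of reach is approached as far as the arm can. A call with a number of a shift or a turn outside -1 to 1 is refused whole. A call with a gripper value outside its range is refused whole. OPENING is the closure, from 0 (fully open) to 1 (shut), set as the call begins (- or left out, the last holds). The fingers move at their own pace and stop on an object; FORCE is the grip in N (left out, the last holds). Time passes only in rows, so rows that do not move let the fingers close. It gives the time, the measured TCP pose, the force, the opening and the grip force at its end, in the units of the state.
- telemetry.observe(): the state, without advancing time (a new reading comes with each control period).
- viewer.snapshot(name): name is "scene" or "top"; returns a dict with "frame" (384x512x3 uint8, red, green, blue), "fx", "fy", "cx", "cy" (pixels), "k1" (the pictures are not rectified: a ray, as slopes to the right and down, at radius r is drawn at 1 + k1 r^2 times it, then the intrinsics apply), "R" (3x3) and "t" (3): a world point X has camera coordinates R X + t. Camera axes: x right, y down, z forward; pixel columns grow to the right and rows downward; lengths in m; the calibration is good to about 2 mm. A picture is of the moment at which its call begins. There is no depth.
- r.sign_off(): hands the job in; it is judged then, once.
The state is a dict: "t": time; "qpos": joint angles; "dq": joint speeds; "joint_torque": joint torques, N m; "tcp_pos": TCP position; "tcp_rot": TCP orientation; "contact_force": force on the tool from outside, world axes, zero at the start; "ft_torque": the same for the moment, N m; "opening": opening from 0.0 (shut) to 1.0 (fully open); "grasp_force": force on a finger pad.
Only numpy, scipy, OpenCV 4.12 (cv2) and the standard library are available. Lean on these libraries where they do the work, as an engineer would, in place of code of your own. Each camera call takes 0.05 s, during which the arm holds its last target. There are 200 camera calls.

## Working session

There is one attempt and no reset: what is moved stays moved. The work goes in short steps, Python scripts to look and compute and a shell command to move; the robot and the scene stay as the last step left them, time stands still between calls to the robot, and variables do not carry over. Pictures are saved under pics/ and viewed, at most 14 in all, crops included, and the job is handed in when it is done.

```bash
ls; mkdir -p pics; python3 - <<'E'
from workcell import telemetry, viewer, r
import cv2
for n in("scene","top"):
    s=viewer.snapshot(n); cv2.imwrite(f"pics/{n}0.png",cv2.resize(s["frame"][:,:,::-1],(800,600),interpolation=cv2.INTER_CUBIC))
    print(n,s["fx"],s["fy"],s["cx"],s["cy"],s["k1"],s["R"],s["t"])
print(telemetry.observe())
E
```

```text
pics
scene 474.51231739826494 474.51231739826494 252.99201987119383 182.3466478682217 -0.16398263167742558 [[ 0.86575677 -0.50037967 -0.00924112]
 [-0.23334591 -0.38726228 -0.89195157]
 [ 0.4427357   0.77436949 -0.45203649]] [-0.47425948  0.27144656  1.11383542]
top 352.96925228908424 352.96925228908424 258.1189706802386 191.794120499222 -0.015352077119459595 [[ 0.02301492 -0.99950639  0.02138428]
 [-0.99074033 -0.02566548 -0.13332249]
 [ 0.13380552 -0.01811786 -0.99084198]] [0.1463988  0.65162414 0.84355657]
{'t': 0.1, 'qpos': array([ 1.15586442e+00,  2.45717256e-01,  1.55888371e+00,  4.56757571e-05,
        1.33872628e+00, -1.74095548e-01]), 'dq': array([-0.00022976, -0.00099297, -0.0028756 , -0.00193333,  0.00042742,
        0.00148096]), 'joint_torque': array([-1.81921923e-04, -4.30680907e+01, -3.27125180e+01, -2.47864828e-04,
        2.87544834e-03,  1.10354759e-05]), 'tcp_pos': array([0.15482663, 0.63081499, 0.25231227]), 'tcp_rot': array([-3.77341980e-01, -3.11829764e+00,  2.58665829e-03]), 'contact_force': array([-0.96009843, -0.0971916 , -0.2217272 ]), 'ft_torque': array([-0.03957106, -0.00768494,  0.06044301]), 'grasp_force': 0.0, 'opening': 1.000849494861959}
```

View pics/scene0.png

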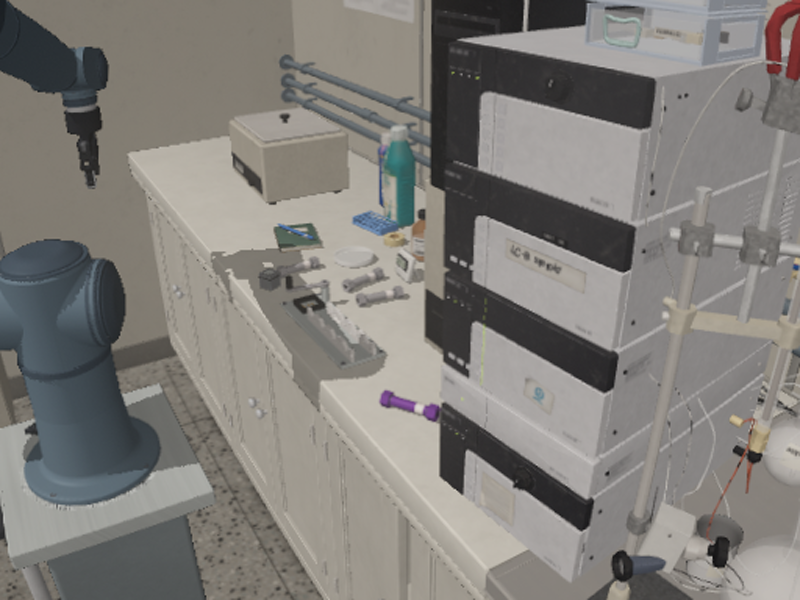

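View pics/top0.png

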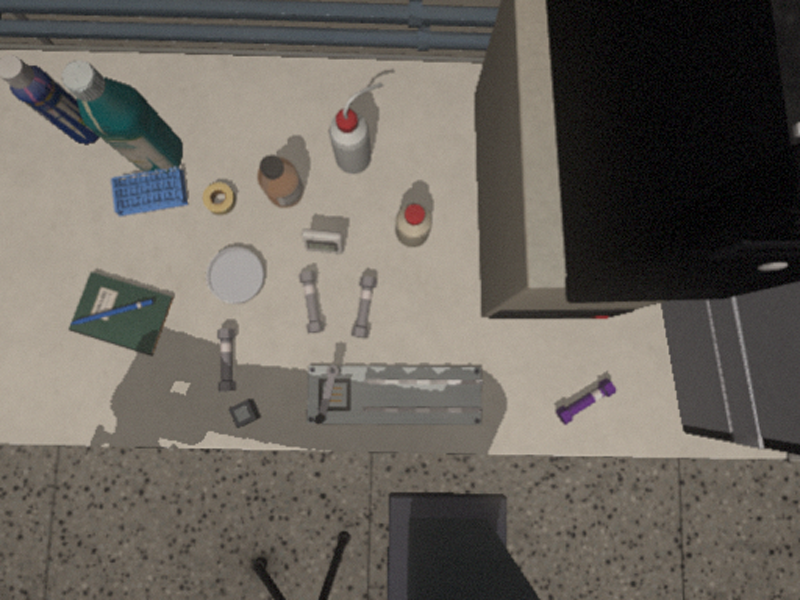

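Top view: grey columns at (311,299), (365,304) and (227,357) (800-wide pixels). The purple look-alike is at (587,400). The grey cartridge is at (244,412), and the carrier centre is near (395,394) with the lever knob at (320,418). The square shadowed item is the only cartridge-like object. I'll check these choices in one close crop.

```bash
cat > h.py <<'E'
import numpy as np, cv2
from workcell import telemetry, viewer, r
def ray(s,uv):
    K=np.array([[s["fx"],0,s["cx"]],[0,s["fy"],s["cy"]],[0,0,1]])
    p=cv2.undistortPoints(np.array([[uv]],float),K,np.array([s["k1"],0,0,0.]))[0,0]
    R=np.array(s["R"]);return -R.T@np.array(s["t"]),R.T@np.array([p[0],p[1],1])
def plane(s,uv,z):
    c,d=ray(s,uv); return (c+d*(z-c[2])/d[2])[:2]
def proj(s,X):
    K=np.array([[s["fx"],0,s["cx"]],[0,s["fy"],s["cy"]],[0,0,1]])
    return cv2.projectPoints(np.array([X],float),cv2.Rodrigues(np.array(s["R"]))[0],np.array(s["t"],float),K,np.array([s["k1"],0,0,0.]))[0][0,0]
def crop(s,x0,y0,w,h,k,name):
    cv2.imwrite(f"pics/{name}.png",cv2.resize(s["frame"][y0:y0+h,x0:x0+w,::-1],None,fx=k,fy=k,interpolation=cv2.INTER_CUBIC))
E
python3 - <<'E'
from h import *
s=viewer.snapshot("top"); crop(s,125,160,195,120,4,"top1")
for n,(u,v),z in [("c1",(311,299),.0125),("c2",(365,304),.0125),("c3",(227,357),.0125),("cart",(244,412),.036),("knob",(320,418),.0785),("dish",(236,275),.015),("timer",(323,240),.04)]:
    print(n,plane(s,((u+.5)*.64-.5,(v+.5)*.64-.5),z))
s=viewer.snapshot("scene"); crop(s,130,145,145,110,5,"sc1")
E
```

```text
c1 [0.64947473 0.3150102 ]
c2 [0.64343776 0.22549065]
c3 [0.55067042 0.4471975 ]
cart [0.46505436 0.40820035]
knob [0.46194157 0.283638  ]
dish [0.68603013 0.4404193 ]
timer [0.74326212 0.29579926]
```

View pics/top1.png

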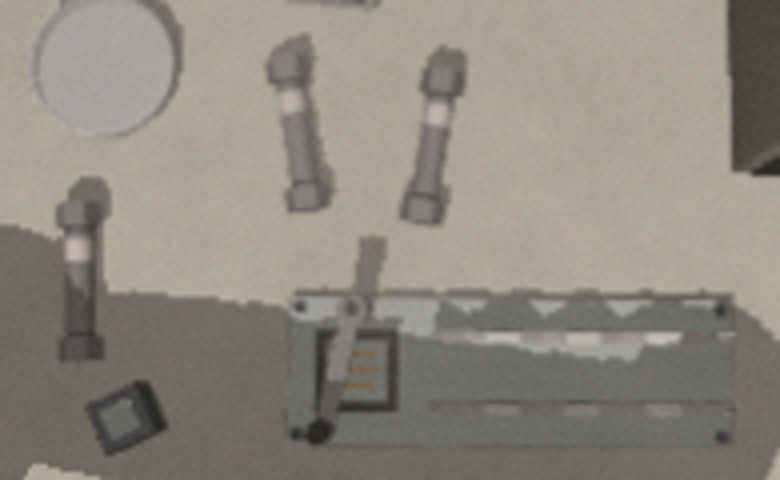

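View pics/sc1.png

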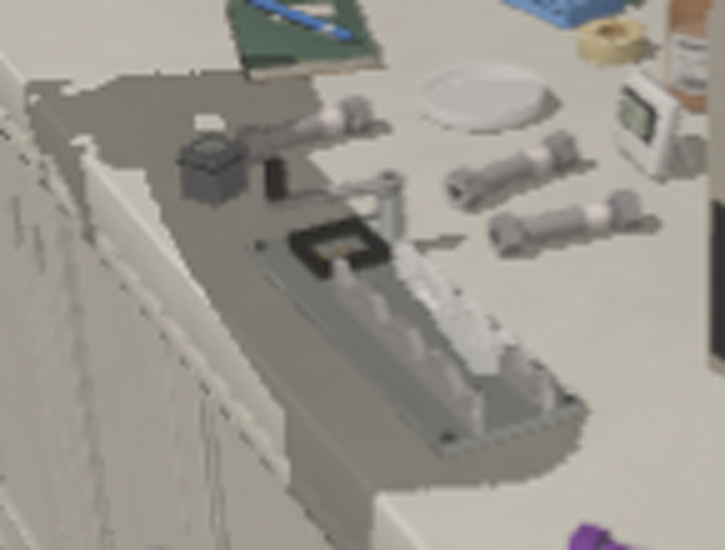

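The crops confirm three grey columns: A at crop (80,280), B at (298,130), C at (435,143). The cartridge is at (121,412). The carrier corners are at (289,298), (735,297), (733,445) and (288,443). The lever pivot is at (352,306), with the knob at (320,432) partly across the socket. The timer and dish stand clear.

```bash
python3 - <<'E'
from h import *
s=viewer.snapshot("top")
P=lambda x,y,z:plane(s,((x+.5)/4-.5+125,(y+.5)/4-.5+160),z)
print("cam",ray(s,(256,192))[0],r.nose_length)
cs=[P(*c,.008) for c in [(288,297),(735,296),(733,446),(287,444)]]
print(np.round(cs,4),"ctr",np.mean(cs,0)); 
v=(cs[0]+cs[3]-cs[1]-cs[2])/2; print("len",np.linalg.norm(v),"yaw y-axis dev",np.degrees(np.arctan2(-v[0],v[1])), "w",np.linalg.norm((cs[0]+cs[1]-cs[2]-cs[3])/2))
sk=[P(*c,.02) for c in [(315,331),(397,330),(398,411),(314,411)]];print("socket",np.mean(sk,0))
print("pivot",P(352,306,.06),"knob",P(320,432,.0785))
for n,a,b in [("A",(80,201),(81,360)),("B",(288,52),(307,210)),("C",(446,60),(424,222))]:
    a,b=P(*a,.015),P(*b,.015);d=a-b;print(n,(a+b)/2,np.linalg.norm(d),np.degrees(np.arctan2(d[1],d[0])))
f=cv2.convertScaleAbs(s["frame"],alpha=1.7,beta=-40);s2=dict(s,frame=f)
crop(s2,138,245,50,38,12,"cart")
t=viewer.snapshot("scene");t["frame"]=cv2.convertScaleAbs(t["frame"],alpha=1.7,beta=-40)
E
```

```text
cam [0.52934843 0.17833423 0.91957678] 0.022
[[0.5398 0.3164]
 [0.5472 0.0298]
 [0.4525 0.0306]
 [0.4477 0.3129]] ctr [0.49677666 0.17242582]
len 0.28452033331344034 yaw y-axis dev 1.219676680233507 w 0.09342498792583227
socket [0.4948436  0.26998275]
pivot [0.53474613 0.26983187] knob [0.46128944 0.28359883]
A [0.54729069 0.44714447] 0.10044419465920139 4.059144877323066
B [0.64642464 0.31420245] 0.10370113311304298 9.357505194724522
C [0.64224707 0.2253961 ] 0.1061670498529133 -5.8191199511920475
```

View pics/cart.png

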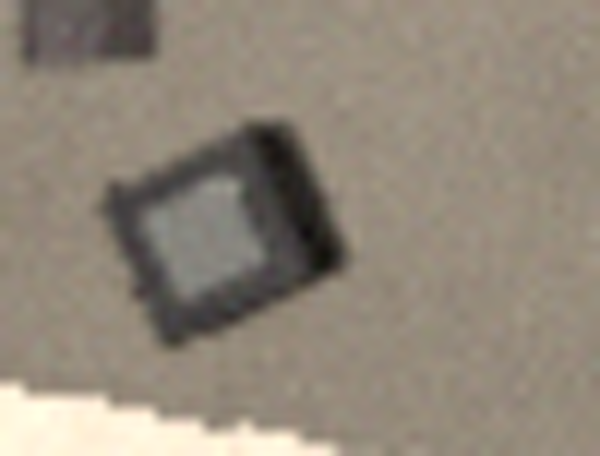

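```bash
python3 - <<'E'
from h import *
s=viewer.snapshot("top");print("cart",plane(s,(154.96,264.1),.036))
a=[plane(s,(138+(x+.5)/12-.5,245+(y+.5)/12-.5),.036) for x,y in [(105,190),(250,122),(312,278),(172,347)]]
for i,j in((3,0),(2,1),(1,0),(2,3)):
  d=a[j]-a[i];print(np.linalg.norm(d),np.degrees(np.arctan2(d[1],d[0])))
E
python3 -m handwheel '[{"dx":0.085,"dy":-0.096,"az":0.46},{"dx":0.085,"dy":-0.096,"az":0.46},{"dx":0.085,"dy":-0.096,"az":0.46},{"dx":0.085,"dy":-0.096,"az":0.46},{"dx":0.085,"dy":-0.096,"az":0.46}]' 0 30
python3 -m handwheel '[{"dx":0.085,"dy":-0.096},{"dx":0.085,"dy":-0.096},{"dx":0.085,"dy":-0.096},{"dx":0.085,"dy":-0.096},{"dx":0.085,"dy":-0.096}]'
python3 -m handwheel '[{"dx":0.085,"dy":-0.096},{"dx":0.085,"dy":-0.096,"dz":-0.05},{"dz":-0.12},{"dz":-0.12},{}]'
```

```text
cart [0.46355311 0.41060258]
0.03474738947594096 26.587031713967384
0.0342276627459806 24.945700757220038
0.032107710072613045 116.61606688764351
0.031132192297615092 117.59938105018357invalid input
invalid input
invalid input
```

```bash
python3 -m handwheel '[{"dx":0.085,"dy":-0.096,"dz":0,"ax":0,"ay":0,"az":0.46},{"dx":0.085,"dy":-0.096,"dz":0,"ax":0,"ay":0,"az":0.46},{"dx":0.085,"dy":-0.096,"dz":0,"ax":0,"ay":0,"az":0.46},{"dx":0.085,"dy":-0.096,"dz":0,"ax":0,"ay":0,"az":0.46},{"dx":0.085,"dy":-0.096,"dz":0,"ax":0,"ay":0,"az":0.46}]' 0 30
```

```text
t: 0.77
tcp_pos: [0.2833, 0.4858, 0.2534]
tcp_rot: [-0.005, 3.141, 0.0]
contact_force: [0.8, 0.6, -1.0]
opening: 1.001
grasp_force: 0.0
```

```bash
python3 -m handwheel '[{"dx":0.085,"dy":-0.096,"dz":0,"ax":0,"ay":0,"az":0},{"dx":0.085,"dy":-0.096,"dz":0,"ax":0,"ay":0,"az":0},{"dx":0.085,"dy":-0.096,"dz":0,"ax":0,"ay":0,"az":0},{"dx":0.085,"dy":-0.096,"dz":0,"ax":0,"ay":0,"az":0},{"dx":0.085,"dy":-0.096,"dz":0,"ax":0,"ay":0,"az":0}]'
python3 -m handwheel '[{"dx":0.085,"dy":-0.096,"dz":0,"ax":0,"ay":0,"az":0},{"dx":0.085,"dy":-0.096,"dz":0,"ax":0,"ay":0,"az":0},{"dx":0,"dy":0,"dz":-0.12,"ax":0,"ay":0,"az":0},{"dx":0,"dy":0,"dz":-0.12,"ax":0,"ay":0,"az":0},{"dx":0,"dy":0,"dz":0,"ax":0,"ay":0,"az":0}]' 0.4
```

```text
t: 1.18
tcp_pos: [0.4109, 0.3417, 0.2535]
tcp_rot: [-0.0, 3.141, 0.001]
contact_force: [1.2, 0.8, -0.1]
opening: 0.999
grasp_force: 0.0
t: 1.6
tcp_pos: [0.4572, 0.2833, 0.1742]
tcp_rot: [-0.003, -3.129, 0.007]
contact_force: [-1.2, 0.6, -2.3]
opening: 0.601
grasp_force: 0.0
```

```bash
python3 -m handwheel '[{"dx":0.012,"dy":0,"dz":-0.1,"ax":0,"ay":0,"az":0},{"dx":0,"dy":0,"dz":-0.1,"ax":0,"ay":0,"az":0},{"dx":0,"dy":0,"dz":-0.1,"ax":0,"ay":0,"az":0},{"dx":0,"dy":0,"dz":0,"ax":0,"ay":0,"az":0},{"dx":0,"dy":0,"dz":0,"ax":0,"ay":0,"az":0}]' 0.4
python3 - <<'E'
from h import *
s=viewer.snapshot("top");crop(s,150,215,100,75,6,"k1")
E
```

```text
t: 2.02
tcp_pos: [0.464, 0.2859, 0.0914]
tcp_rot: [0.001, -3.139, 0.001]
contact_force: [-0.1, -0.1, 0.2]
opening: 0.602
grasp_force: 0.0
```

View pics/k1.png

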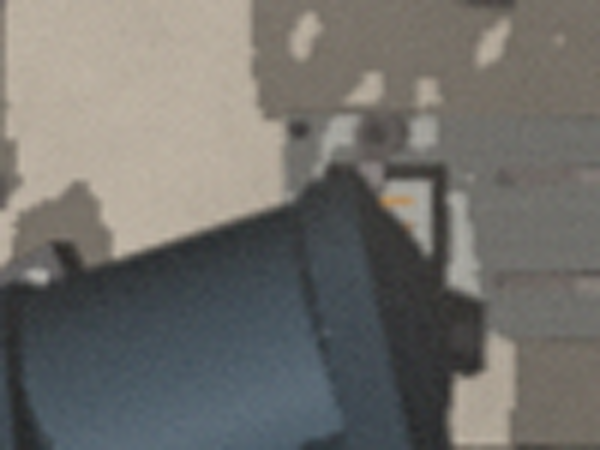

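The arm hides the knob in the top view, but the pivot at crop (380,130) and the socket agree with the earlier fix. I'll go on to grip the knob.

```bash
python3 -m handwheel '[{"dx":-0.009,"dy":-0.006,"dz":-0.045,"ax":0,"ay":0,"az":0},{"dx":0,"dy":0,"dz":0,"ax":0,"ay":0,"az":0},{"dx":0,"dy":0,"dz":0,"ax":0,"ay":0,"az":0}]' 0.4 20
python3 -m handwheel '[{"dx":0,"dy":0,"dz":0,"ax":0,"ay":0,"az":0},{"dx":0,"dy":0,"dz":0,"ax":0,"ay":0,"az":0},{"dx":0,"dy":0,"dz":0,"ax":0,"ay":0,"az":0},{"dx":0,"dy":0,"dz":0,"ax":0,"ay":0,"az":0},{"dx":0,"dy":0,"dz":0,"ax":0,"ay":0,"az":0}]' 1 20
```

```text
t: 2.32
tcp_pos: [0.4629, 0.2844, 0.0799]
tcp_rot: [-0.001, 3.139, 0.001]
contact_force: [-0.1, 0.0, 0.5]
opening: 0.602
grasp_force: 0.0
t: 2.73
tcp_pos: [0.4625, 0.2842, 0.0788]
tcp_rot: [-0.0, 3.14, 0.001]
contact_force: [-1.0, 1.1, 4.1]
opening: 0.158
grasp_force: 20.6
```

```bash
python3 -m handwheel '[{"dx":0.013,"dy":0.039,"dz":0,"ax":0,"ay":0,"az":0},{"dx":0.016,"dy":0.039,"dz":0,"ax":0,"ay":0,"az":0},{"dx":0.025,"dy":0.034,"dz":0,"ax":0,"ay":0,"az":0},{"dx":0.030,"dy":0.032,"dz":0,"ax":0,"ay":0,"az":0},{"dx":0.036,"dy":0.024,"dz":0,"ax":0,"ay":0,"az":0}]'
python3 -m handwheel '[{"dx":0.038,"dy":0.019,"dz":0,"ax":0,"ay":0,"az":0},{"dx":0.041,"dy":0.009,"dz":0,"ax":0,"ay":0,"az":0},{"dx":0.043,"dy":0.006,"dz":0,"ax":0,"ay":0,"az":0},{"dx":0.03,"dy":0,"dz":0,"ax":0,"ay":0,"az":0},{"dx":0,"dy":0,"dz":0,"ax":0,"ay":0,"az":0}]'
```

```text
t: 3.15
tcp_pos: [0.4982, 0.3347, 0.0784]
tcp_rot: [0.0, -3.141, 0.001]
contact_force: [-3.0, -1.8, 6.8]
opening: 0.152
grasp_force: 21.0
t: 3.57
tcp_pos: [0.5454, 0.345, 0.0783]
tcp_rot: [0.002, 3.139, 0.003]
contact_force: [0.8, 2.7, 3.8]
opening: 0.152
grasp_force: 21.0
```

```bash
python3 -m handwheel '[{"dx":0,"dy":0,"dz":0,"ax":0,"ay":0,"az":0},{"dx":0,"dy":0,"dz":0,"ax":0,"ay":0,"az":0},{"dx":0,"dy":0,"dz":0.1,"ax":0,"ay":0,"az":0},{"dx":0,"dy":0,"dz":0.1,"ax":0,"ay":0,"az":0},{"dx":0,"dy":0,"dz":0.04,"ax":0,"ay":0,"az":0}]' 0.4
python3 -m handwheel '[{"dx":-0.055,"dy":0.044,"dz":0,"ax":0,"ay":0,"az":0.88},{"dx":-0.055,"dy":0.044,"dz":0,"ax":0,"ay":0,"az":0.88},{"dx":-0.055,"dy":0.044,"dz":0,"ax":0,"ay":0,"az":0.88},{"dx":-0.055,"dy":0.044,"dz":0,"ax":0,"ay":0,"az":0.88},{"dx":-0.055,"dy":0.044,"dz":0,"ax":0,"ay":0,"az":0.88}]' 0.2
python3 - <<'E'
from h import *
s=viewer.snapshot("top");crop(s,130,200,130,95,6,"k2")
print(telemetry.observe()["tcp_pos"])
E
```

```text
t: 3.98
tcp_pos: [0.5444, 0.3448, 0.1532]
tcp_rot: [-0.001, 3.137, 0.002]
contact_force: [1.2, 0.2, 1.1]
opening: 0.598
grasp_force: 0.0
t: 4.4
tcp_pos: [0.4594, 0.4104, 0.1488]
tcp_rot: [0.724, -3.056, 0.001]
contact_force: [-0.6, 0.5, -0.4]
opening: 0.8
grasp_force: 0.0
[0.45653263 0.41240503 0.14854956]
```

View pics/k2.png

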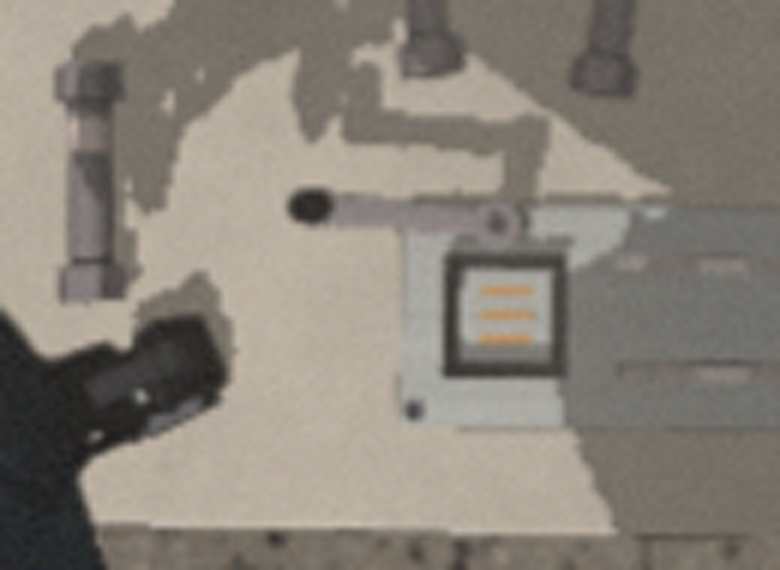

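Lever open: the knob is at crop (310,205), left of the pivot (499,222), and the socket is clear at (505,314). Next I'll grasp the cartridge.

```bash
python3 -m handwheel '[{"dx":0.024,"dy":-0.006,"dz":-0.1,"ax":0,"ay":0,"az":0},{"dx":0,"dy":0,"dz":-0.1,"ax":0,"ay":0,"az":0},{"dx":0,"dy":0,"dz":0,"ax":0,"ay":0,"az":0},{"dx":0,"dy":0,"dz":0,"ax":0,"ay":0,"az":0},{"dx":0,"dy":0,"dz":0,"ax":0,"ay":0,"az":0}]' 0.2
python3 - <<'E'
from h import *
s=viewer.snapshot("top")
print("socket",plane(s,(505.5/6-.5+130,200+314.5/6-.5),.02),"pivot",plane(s,(499.5/6-.5+130,200+222.5/6-.5),.06),"knob",plane(s,(311/6-.5+130,200+206/6-.5),.0785))
print(telemetry.observe()["tcp_pos"])
E
```

```text
t: 4.87
tcp_pos: [0.4685, 0.4087, 0.0907]
tcp_rot: [-0.717, 3.058, 0.0]
contact_force: [-0.4, 0.4, 0.8]
opening: 0.804
grasp_force: 0.0
socket [0.49574474 0.26971564] pivot [0.53365692 0.26948765] knob [0.53823289 0.3417134 ]
[0.4691289  0.4090972  0.09156932]
```

```bash
python3 -m handwheel '[{"dx":-0.018,"dy":0.005,"dz":-0.09,"ax":0,"ay":0,"az":0},{"dx":0,"dy":0,"dz":-0.09,"ax":0,"ay":0,"az":0},{"dx":0,"dy":0,"dz":0,"ax":0,"ay":0,"az":0},{"dx":0,"dy":0,"dz":0,"ax":0,"ay":0,"az":0}]' 0.2
python3 -m handwheel '[{"dx":0,"dy":0,"dz":0,"ax":0,"ay":0,"az":0},{"dx":0,"dy":0,"dz":0,"ax":0,"ay":0,"az":0},{"dx":0,"dy":0,"dz":0,"ax":0,"ay":0,"az":0},{"dx":0,"dy":0,"dz":0,"ax":0,"ay":0,"az":0},{"dx":0,"dy":0,"dz":0,"ax":0,"ay":0,"az":0}]' 1 40
```

```text
t: 5.25
tcp_pos: [0.4626, 0.41, 0.0362]
tcp_rot: [0.717, -3.058, 0.001]
contact_force: [0.6, -0.2, 0.3]
opening: 0.795
grasp_force: 0.0
t: 5.67
tcp_pos: [0.4644, 0.4111, 0.0383]
tcp_rot: [-0.717, 3.055, 0.002]
contact_force: [0.1, -0.0, 7.4]
opening: 0.387
grasp_force: 41.8
```

```bash
python3 -m handwheel '[{"dx":0,"dy":0,"dz":0.08,"ax":0,"ay":0,"az":0},{"dx":0,"dy":0,"dz":0.11,"ax":0,"ay":0,"az":0},{"dx":0,"dy":0,"dz":0.11,"ax":0,"ay":0,"az":0},{"dx":0,"dy":0,"dz":0.1,"ax":0,"ay":0,"az":0},{"dx":0,"dy":0,"dz":0,"ax":0,"ay":0,"az":0}]'
python3 -m handwheel '[{"dx":0.02,"dy":-0.094,"dz":0,"ax":0,"ay":0,"az":-0.84},{"dx":0.02,"dy":-0.094,"dz":0,"ax":0,"ay":0,"az":-0.84},{"dx":0.02,"dy":-0.094,"dz":0,"ax":0,"ay":0,"az":-0.84},{"dx":0.02,"dy":-0.094,"dz":0,"ax":0,"ay":0,"az":-0.84},{"dx":0.02,"dy":-0.094,"dz":0,"ax":0,"ay":0,"az":-0.84}]'
python3 -m handwheel '[{"dx":0,"dy":0,"dz":0,"ax":0,"ay":0,"az":0},{"dx":0,"dy":0,"dz":0,"ax":0,"ay":0,"az":0},{"dx":0,"dy":0,"dz":0,"ax":0,"ay":0,"az":0},{"dx":0,"dy":0,"dz":0,"ax":0,"ay":0,"az":0},{"dx":0,"dy":0,"dz":0,"ax":0,"ay":0,"az":0}]'
```

```text
t: 6.08
tcp_pos: [0.4664, 0.4125, 0.1642]
tcp_rot: [-0.715, 3.046, 0.007]
contact_force: [0.9, 1.1, -0.6]
opening: 0.385
grasp_force: 40.9
t: 6.5
tcp_pos: [0.4927, 0.2679, 0.1558]
tcp_rot: [-0.027, 3.141, -0.0]
contact_force: [0.2, -0.9, -0.8]
opening: 0.389
grasp_force: 40.9
t: 6.92
tcp_pos: [0.4925, 0.27, 0.1558]
tcp_rot: [0.035, -3.141, -0.0]
contact_force: [-0.6, 0.5, 0.0]
opening: 0.385
grasp_force: 40.9
```

```bash
python3 -m handwheel '[{"dx":0.009,"dy":0,"dz":-0.09,"ax":0,"ay":0,"az":0},{"dx":0,"dy":0,"dz":-0.09,"ax":0,"ay":0,"az":0},{"dx":0,"dy":0,"dz":-0.09,"ax":0,"ay":0,"az":0},{"dx":0,"dy":0,"dz":0,"ax":0,"ay":0,"az":0},{"dx":0,"dy":0,"dz":0,"ax":0,"ay":0,"az":0}]'
python3 - <<'E'
from h import *
s=viewer.snapshot("scene");crop(s,165,165,60,45,12,"k3")
o=[telemetry.observe()["tcp_pos"]]
for i in range(4): s=viewer.snapshot("scene");o.append(telemetry.observe()["tcp_pos"])
print(np.round(o,4))
m=np.mean(o,0)
for x in(-.017,.017):
  for y in(-.017,.017):
    print("pred bottom",(proj(s,[.4953+x,.2698+y,m[2]-.0383])-[165,165]+.5)*12-.5, "sock",(proj(s,[.4953+x*2575/1700*1,.2698+y*2575/1700,.02])-[165,165]+.5)*12-.5)
E
```

```text
t: 7.33
tcp_pos: [0.4942, 0.2694, 0.0735]
tcp_rot: [0.035, -3.138, 0.002]
contact_force: [-0.1, 0.6, 0.1]
opening: 0.387
grasp_force: 40.8
[[0.4957 0.2698 0.0754]
 [0.4966 0.2699 0.0765]
 [0.497  0.2699 0.077 ]
 [0.497  0.2699 0.0771]
 [0.4968 0.2697 0.0769]]
pred bottom [355.21869299 318.67172428] sock [342.79307442 400.93981983]
pred bottom [304.48838433 267.98325422] sock [266.83766811 322.58119289]
pred bottom [471.79357691 288.02933554] sock [518.95332991 353.54779153]
pred bottom [419.46221557 238.32861501] sock [439.37649943 277.47684142]
```

View pics/k3.png

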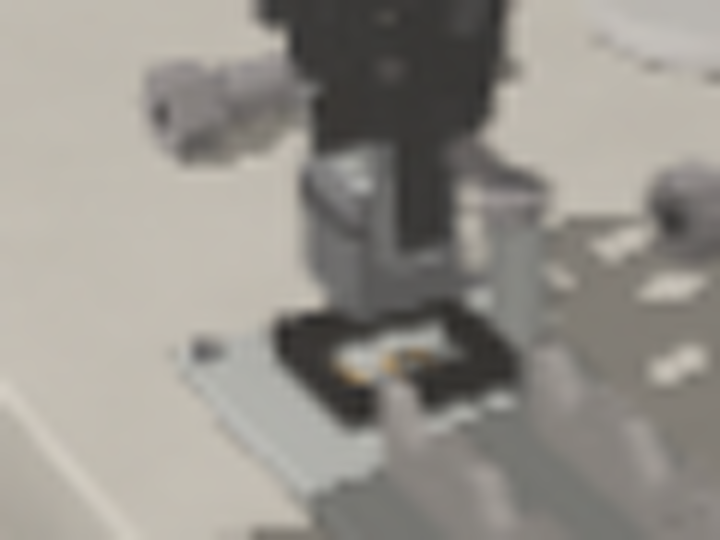

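The block's near bottom corner at (352,318) and the socket corners (278,325), (350,400) and (520,350) match the predictions within about 1 mm, so I'll lower it.

```bash
python3 -m handwheel '[{"dx":-0.004,"dy":0,"dz":-0.02,"ax":0,"ay":0,"az":0},{"dx":0,"dy":0,"dz":-0.03,"ax":0,"ay":0,"az":0},{"dx":0,"dy":0,"dz":-0.025,"ax":0,"ay":0,"az":0},{"dx":0,"dy":0,"dz":-0.02,"ax":0,"ay":0,"az":0},{"dx":0,"dy":0,"dz":0,"ax":0,"ay":0,"az":0}]'
python3 -m handwheel '[{"dx":0,"dy":0,"dz":-0.006,"ax":0,"ay":0,"az":0},{"dx":0,"dy":0,"dz":0,"ax":0,"ay":0,"az":0},{"dx":0,"dy":0,"dz":0,"ax":0,"ay":0,"az":0},{"dx":0,"dy":0,"dz":0,"ax":0,"ay":0,"az":0}]'
```

```text
t: 8.0
tcp_pos: [0.4943, 0.2691, 0.0459]
tcp_rot: [0.033, -3.141, 0.0]
contact_force: [-0.4, -0.4, -0.7]
opening: 0.389
grasp_force: 41.7
t: 8.33
tcp_pos: [0.4945, 0.2692, 0.0457]
tcp_rot: [0.033, -3.14, 0.001]
contact_force: [-6.2, -2.8, 14.2]
opening: 0.389
grasp_force: 43.6
```

```bash
python3 -m handwheel '[{"dx":0,"dy":0,"dz":0,"ax":0,"ay":0,"az":0},{"dx":0,"dy":0,"dz":0,"ax":0,"ay":0,"az":0},{"dx":0,"dy":0,"dz":0.06,"ax":0,"ay":0,"az":0},{"dx":0,"dy":0,"dz":0.12,"ax":0,"ay":0,"az":0},{"dx":0,"dy":0,"dz":0.12,"ax":0,"ay":0,"az":0}]' 0.4
python3 -m handwheel '[{"dx":0.035,"dy":0.06,"dz":0.06,"ax":0,"ay":0,"az":0},{"dx":0.035,"dy":0.06,"dz":0,"ax":0,"ay":0,"az":0},{"dx":0.035,"dy":0.06,"dz":0,"ax":0,"ay":0,"az":0},{"dx":0.035,"dy":0.06,"dz":0,"ax":0,"ay":0,"az":0},{"dx":0,"dy":0,"dz":0,"ax":0,"ay":0,"az":0}]'
python3 - <<'E'
from h import *
s=viewer.snapshot("top");a=s["frame"][160:280,125:320,::-1];b=viewer.snapshot("scene")["frame"][150:240,140:275,::-1]
cv2.imwrite("pics/k4.png",np.hstack([cv2.resize(a,(390,240),interpolation=2),cv2.resize(b,(360,240),interpolation=2)]))
print(telemetry.observe()["tcp_pos"])
E
```

```text
t: 8.75
tcp_pos: [0.4927, 0.2686, 0.1331]
tcp_rot: [0.033, -3.136, 0.002]
contact_force: [0.8, 0.6, 1.0]
opening: 0.595
grasp_force: 0.0
t: 9.17
tcp_pos: [0.5375, 0.3433, 0.1522]
tcp_rot: [-0.035, 3.14, 0.002]
contact_force: [-0.2, 0.2, -0.1]
opening: 0.6
grasp_force: 0.0
[0.53596356 0.34123759 0.15143981]
```

View pics/k4.png

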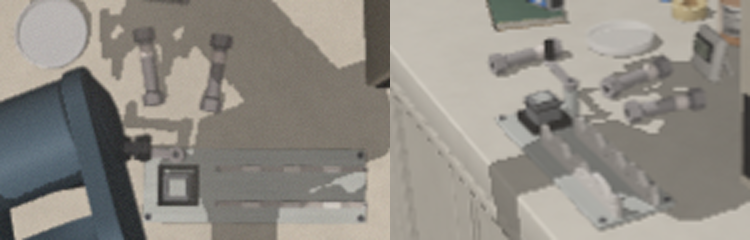

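Left half (top view): the cartridge sits square in the socket at (178,186). Right half (scene view): it stands about 24 mm proud at (543,105), and the knob is at (550,48). Next I'll shut the lever.

```bash
python3 -m handwheel '[{"dx":0.004,"dy":0,"dz":-0.08,"ax":0,"ay":0,"az":0},{"dx":0,"dy":0,"dz":-0.08,"ax":0,"ay":0,"az":0},{"dx":0,"dy":0,"dz":-0.08,"ax":0,"ay":0,"az":0},{"dx":0,"dy":0,"dz":0,"ax":0,"ay":0,"az":0},{"dx":0,"dy":0,"dz":0,"ax":0,"ay":0,"az":0}]' 0.4 20
python3 -m handwheel '[{"dx":0,"dy":0,"dz":0,"ax":0,"ay":0,"az":0},{"dx":0,"dy":0,"dz":0,"ax":0,"ay":0,"az":0},{"dx":0,"dy":0,"dz":0,"ax":0,"ay":0,"az":0},{"dx":0,"dy":0,"dz":0,"ax":0,"ay":0,"az":0},{"dx":0,"dy":0,"dz":0,"ax":0,"ay":0,"az":0}]' 1 20
```

```text
t: 9.68
tcp_pos: [0.536, 0.34, 0.0788]
tcp_rot: [0.032, -3.137, 0.003]
contact_force: [0.6, 0.9, 0.7]
opening: 0.601
grasp_force: 0.0
t: 10.1
tcp_pos: [0.5389, 0.3447, 0.0831]
tcp_rot: [-0.032, 3.136, 0.013]
contact_force: [0.8, 11.7, -1.8]
opening: 0.15
grasp_force: 22.4
```

```bash
python3 -m handwheel '[{"dx":-0.04,"dy":0.003,"dz":0,"ax":0,"ay":0,"az":0},{"dx":-0.04,"dy":-0.004,"dz":0,"ax":0,"ay":0,"az":0},{"dx":-0.039,"dy":-0.018,"dz":0,"ax":0,"ay":0,"az":0},{"dx":-0.039,"dy":-0.018,"dz":0,"ax":0,"ay":0,"az":0},{"dx":-0.03,"dy":-0.03,"dz":0,"ax":0,"ay":0,"az":0}]'
python3 -m handwheel '[{"dx":-0.03,"dy":-0.03,"dz":0,"ax":0,"ay":0,"az":0},{"dx":-0.018,"dy":-0.039,"dz":0,"ax":0,"ay":0,"az":0},{"dx":-0.018,"dy":-0.039,"dz":0,"ax":0,"ay":0,"az":0},{"dx":-0.004,"dy":-0.03,"dz":0,"ax":0,"ay":0,"az":0},{"dx":-0.004,"dy":-0.03,"dz":0,"ax":0,"ay":0,"az":0}]'
python3 -m handwheel '[{"dx":0,"dy":0,"dz":0,"ax":0,"ay":0,"az":0},{"dx":0,"dy":0,"dz":0,"ax":0,"ay":0,"az":0}]'
```

```text
t: 10.52
tcp_pos: [0.4792, 0.326, 0.0828]
tcp_rot: [0.032, -3.14, -0.017]
contact_force: [-15.2, 21.8, 6.7]
opening: 0.149
grasp_force: 23.6
t: 10.93
tcp_pos: [0.458, 0.2716, 0.0825]
tcp_rot: [0.035, -3.141, -0.003]
contact_force: [-5.1, 2.0, 6.9]
opening: 0.149
grasp_force: 23.2
t: 11.1
tcp_pos: [0.4582, 0.2707, 0.0824]
tcp_rot: [0.033, -3.14, -0.0]
contact_force: [-7.3, -0.7, 8.7]
opening: 0.144
grasp_force: 23.5
```

```bash
python3 -m handwheel '[{"dx":0,"dy":0,"dz":0,"ax":0,"ay":0,"az":0},{"dx":0,"dy":0,"dz":0,"ax":0,"ay":0,"az":0},{"dx":0,"dy":0,"dz":0.08,"ax":0,"ay":0,"az":0},{"dx":0,"dy":0,"dz":0.12,"ax":0,"ay":0,"az":0},{"dx":0,"dy":0,"dz":0.05,"ax":0,"ay":0,"az":0}]' 0.4 
python3 - <<'E'
from h import *
s=viewer.snapshot("top");crop(s,130,155,130,90,6,"k5")
E
```

```text
t: 11.52
tcp_pos: [0.461, 0.2713, 0.1598]
tcp_rot: [-0.033, 3.135, 0.003]
contact_force: [0.6, -0.0, 0.4]
opening: 0.604
grasp_force: 0.0
```

View pics/k5.png

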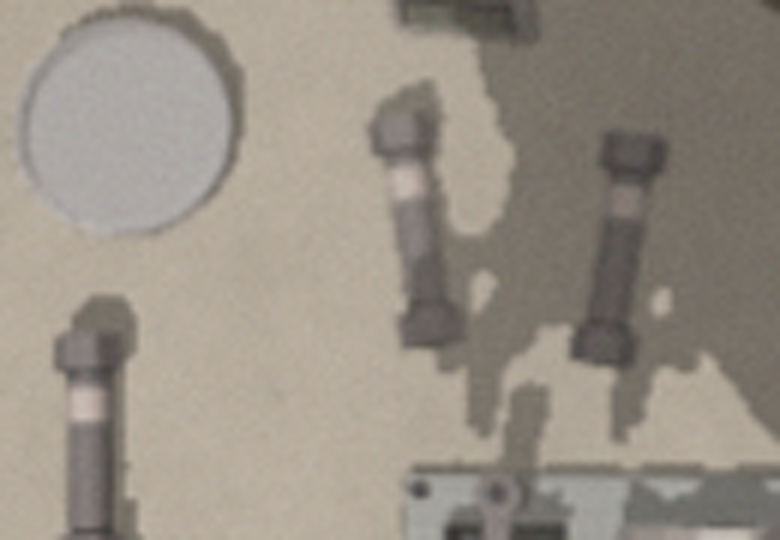

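The dish, A (fitting centres (90,352) and (92,552)), B ((402,133), (433,325)) and C ((633,157), (604,343)) are all undisturbed, in crop pixels.

```bash
python3 - <<'E'
from h import *
s=viewer.snapshot("top")
P=lambda x,y,z:plane(s,((x+.5)/6-.5+130,(y+.5)/6-.5+155),z)
for n,a,b in [("A",(90,352),(92,552)),("B",(402,133),(433,325)),("C",(633,157),(604,343))]:
    a,b=P(*a,.016),P(*b,.016);d=a-b;print(n,(a+b)/2,np.linalg.norm(d),np.degrees(np.arctan2(d[1],d[0])))
E
```

```text
A [0.54674494 0.4468094 ] 0.0841392086185321 4.271329491778236
B [0.64520173 0.31356623] 0.08442208273222382 11.631821525610363
C [0.63833735 0.22706166] 0.08129841673592746 -6.929689865084829
```

```bash
python3 -m handwheel '[{"dx":0.057,"dy":0.117,"dz":0,"ax":0,"ay":0,"az":0.1},{"dx":0.057,"dy":0.117,"dz":0,"ax":0,"ay":0,"az":0.1},{"dx":0.057,"dy":0.117,"dz":0,"ax":0,"ay":0,"az":0.1},{"dx":0.057,"dy":0.117,"dz":0,"ax":0,"ay":0,"az":0.1},{"dx":0.057,"dy":0.117,"dz":0,"ax":0,"ay":0,"az":0.1}]'
python3 -m handwheel '[{"dx":0,"dy":0,"dz":-0.1,"ax":0,"ay":0,"az":0},{"dx":0,"dy":0,"dz":-0.1,"ax":0,"ay":0,"az":0},{"dx":0,"dy":0,"dz":0,"ax":0,"ay":0,"az":0},{"dx":0,"dy":0,"dz":0,"ax":0,"ay":0,"az":0},{"dx":0,"dy":0,"dz":0,"ax":0,"ay":0,"az":0}]'
```

```text
t: 12.03
tcp_pos: [0.5445, 0.4475, 0.1539]
tcp_rot: [0.116, -3.138, 0.001]
contact_force: [-0.1, 0.1, 0.6]
opening: 0.601
grasp_force: 0.0
t: 12.45
tcp_pos: [0.5447, 0.4461, 0.0962]
tcp_rot: [-0.115, 3.139, 0.0]
contact_force: [-0.2, 0.5, 0.9]
opening: 0.605
grasp_force: 0.0
```

```bash
python3 -m handwheel '[{"dx":0.007,"dy":0.002,"dz":-0.075,"ax":0,"ay":0,"az":0},{"dx":0,"dy":0,"dz":-0.075,"ax":0,"ay":0,"az":0},{"dx":0,"dy":0,"dz":-0.075,"ax":0,"ay":0,"az":0},{"dx":0,"dy":0,"dz":0,"ax":0,"ay":0,"az":0},{"dx":0,"dy":0,"dz":0,"ax":0,"ay":0,"az":0}]' 0.4 50
python3 -m handwheel '[{"dx":0,"dy":0,"dz":0,"ax":0,"ay":0,"az":0},{"dx":0,"dy":0,"dz":0,"ax":0,"ay":0,"az":0},{"dx":0,"dy":0,"dz":0,"ax":0,"ay":0,"az":0},{"dx":0,"dy":0,"dz":0,"ax":0,"ay":0,"az":0},{"dx":0,"dy":0,"dz":0,"ax":0,"ay":0,"az":0}]' 1 50
```

```text
t: 12.87
tcp_pos: [0.5467, 0.4466, 0.029]
tcp_rot: [-0.115, 3.139, 0.0]
contact_force: [0.3, 0.7, 0.3]
opening: 0.603
grasp_force: 0.0
t: 13.28
tcp_pos: [0.548, 0.4477, 0.0309]
tcp_rot: [-0.115, 3.136, 0.003]
contact_force: [-1.1, -0.7, 6.6]
opening: 0.183
grasp_force: 48.9
```

```bash
python3 -m handwheel '[{"dx":0,"dy":0,"dz":0.08,"ax":0,"ay":0,"az":0},{"dx":0,"dy":0,"dz":0.12,"ax":0,"ay":0,"az":0},{"dx":0,"dy":0,"dz":0.12,"ax":0,"ay":0,"az":0},{"dx":0,"dy":0,"dz":0.12,"ax":0,"ay":0,"az":0},{"dx":0,"dy":0,"dz":0,"ax":0,"ay":0,"az":0}]'
python3 -m handwheel '[{"dx":-0.021,"dy":-0.122,"dz":0,"ax":0,"ay":0,"az":-0.1},{"dx":-0.021,"dy":-0.122,"dz":0,"ax":0,"ay":0,"az":-0.1},{"dx":-0.021,"dy":-0.122,"dz":0,"ax":0,"ay":0,"az":-0.1},{"dx":-0.021,"dy":-0.122,"dz":0,"ax":0,"ay":0,"az":-0.1},{"dx":-0.021,"dy":-0.122,"dz":0,"ax":0,"ay":0,"az":-0.1}]'
python3 -m handwheel '[{"dx":-0.021,"dy":-0.122,"dz":0,"ax":0,"ay":0,"az":0},{"dx":-0.021,"dy":-0.122,"dz":0,"ax":0,"ay":0,"az":0},{"dx":-0.02,"dy":-0.122,"dz":0,"ax":0,"ay":0,"az":0},{"dx":0,"dy":0,"dz":0,"ax":0,"ay":0,"az":0},{"dx":0,"dy":0,"dz":0,"ax":0,"ay":0,"az":0}]'
```

```text
t: 13.7
tcp_pos: [0.5505, 0.4493, 0.1706]
tcp_rot: [-0.115, 3.125, 0.012]
contact_force: [1.3, 1.1, 0.4]
opening: 0.181
grasp_force: 49.5
t: 14.12
tcp_pos: [0.5142, 0.2622, 0.16]
tcp_rot: [-0.033, 3.141, -0.0]
contact_force: [1.3, -0.1, -1.5]
opening: 0.185
grasp_force: 49.6
t: 14.53
tcp_pos: [0.4963, 0.1525, 0.1602]
tcp_rot: [-0.028, 3.141, 0.0]
contact_force: [0.3, 0.4, -1.6]
opening: 0.182
grasp_force: 49.7
```

```bash
python3 -m handwheel '[{"dx":0.005,"dy":0,"dz":-0.11,"ax":0,"ay":0,"az":0},{"dx":0,"dy":0,"dz":-0.11,"ax":0,"ay":0,"az":0},{"dx":0,"dy":0,"dz":-0.09,"ax":0,"ay":0,"az":0},{"dx":0,"dy":0,"dz":0,"ax":0,"ay":0,"az":0},{"dx":0,"dy":0,"dz":0,"ax":0,"ay":0,"az":0}]'
python3 - <<'E'
from h import *
s=viewer.snapshot("scene");crop(s,175,170,100,75,7,"k6")
print(telemetry.observe()["tcp_pos"])
E
```

```text
t: 14.95
tcp_pos: [0.4969, 0.1547, 0.066]
tcp_rot: [0.035, -3.138, 0.0]
contact_force: [0.3, -0.9, -0.8]
opening: 0.188
grasp_force: 49.7
[0.49854629 0.15476344 0.06786306]
```

View pics/k6.png

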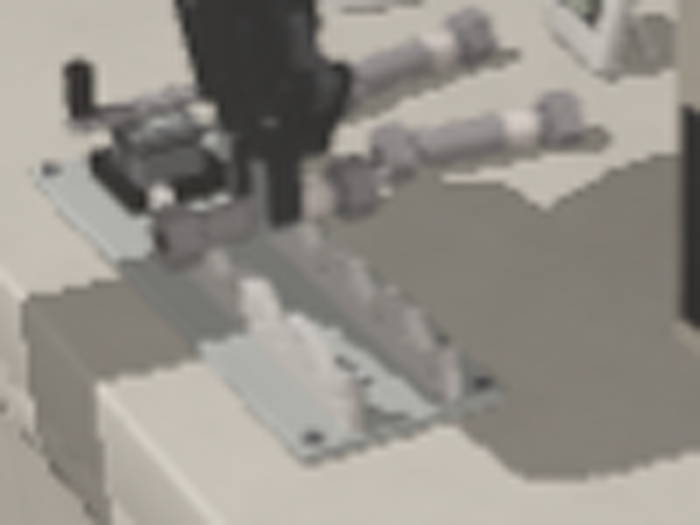

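The lever is shut over the cartridge (knob at (80,90)), and column A hangs level over the third groove (ends at (180,232) and (355,190)). I'll lower it.

```bash
python3 -m handwheel '[{"dx":-0.002,"dy":-0.006,"dz":-0.03,"ax":0,"ay":0,"az":0},{"dx":0,"dy":0,"dz":-0.018,"ax":0,"ay":0,"az":0},{"dx":0,"dy":0,"dz":0,"ax":0,"ay":0,"az":0},{"dx":0,"dy":0,"dz":0,"ax":0,"ay":0,"az":0},{"dx":0,"dy":0,"dz":0,"ax":0,"ay":0,"az":0}]'
```

```text
t: 15.42
tcp_pos: [0.4982, 0.1526, 0.0535]
tcp_rot: [-0.033, 3.139, 0.001]
contact_force: [0.9, 3.1, -0.2]
opening: 0.186
grasp_force: 49.9
```

```bash
python3 -m handwheel '[{"dx":0,"dy":0,"dz":-0.008,"ax":0,"ay":0,"az":0},{"dx":0,"dy":0,"dz":0,"ax":0,"ay":0,"az":0},{"dx":0,"dy":0,"dz":0,"ax":0,"ay":0,"az":0}]'
```

```text
t: 15.67
tcp_pos: [0.4988, 0.1534, 0.0523]
tcp_rot: [-0.032, 3.138, 0.004]
contact_force: [-2.0, 6.7, 10.3]
opening: 0.178
grasp_force: 50.8
```

```bash
python3 -m handwheel '[{"dx":0,"dy":0,"dz":0,"ax":0,"ay":0,"az":0},{"dx":0,"dy":0,"dz":0,"ax":0,"ay":0,"az":0},{"dx":0,"dy":0,"dz":0.08,"ax":0,"ay":0,"az":0},{"dx":0,"dy":0,"dz":0.13,"ax":0,"ay":0,"az":0},{"dx":0,"dy":0,"dz":0.12,"ax":0,"ay":0,"az":0}]' 0.6
python3 -m handwheel '[{"dx":0.081,"dy":0.089,"dz":0,"ax":0,"ay":0,"az":0.35},{"dx":0.081,"dy":0.089,"dz":0,"ax":0,"ay":0,"az":0.35},{"dx":0.081,"dy":0.089,"dz":0,"ax":0,"ay":0,"az":0.35},{"dx":0.081,"dy":0.089,"dz":0,"ax":0,"ay":0,"az":0.35},{"dx":0.081,"dy":0.089,"dz":0,"ax":0,"ay":0,"az":0.35}]' 0.4
python3 - <<'E'
from h import *
s=viewer.snapshot("top");b=viewer.snapshot("scene")
cv2.imwrite("pics/k7.png",np.hstack([cv2.resize(s["frame"][150:280,150:320,::-1],None,fx=2.3,fy=2.3,interpolation=2)[:299],cv2.resize(b["frame"][150:250,150:285,::-1],(400,299),interpolation=2)]))
E
```

```text
t: 16.08
tcp_pos: [0.4959, 0.1516, 0.1491]
tcp_rot: [0.033, -3.137, 0.002]
contact_force: [1.9, 0.1, -0.2]
opening: 0.399
grasp_force: 0.0
t: 16.5
tcp_pos: [0.6194, 0.2863, 0.1486]
tcp_rot: [0.323, -3.124, 0.002]
contact_force: [0.3, 0.0, -0.5]
opening: 0.604
grasp_force: 0.0
```

View pics/k7.png

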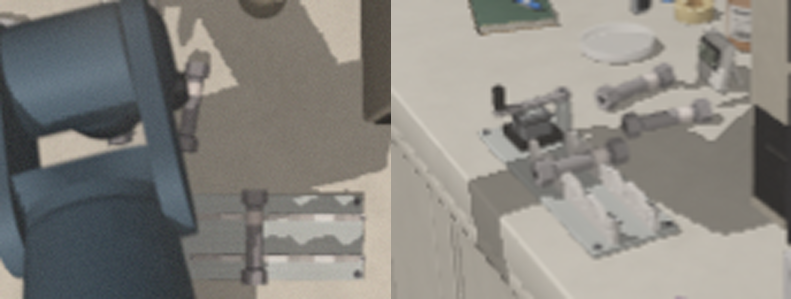

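A lies centred across both ribs (top view (255,237)), and in the scene view B (635,85) and C (665,117) have not moved. On to B.

```bash
python3 -m handwheel '[{"dx":0.075,"dy":0.083,"dz":0,"ax":0,"ay":0,"az":0},{"dx":0,"dy":0,"dz":-0.1,"ax":0,"ay":0,"az":0},{"dx":0,"dy":0,"dz":-0.1,"ax":0,"ay":0,"az":0},{"dx":0,"dy":0,"dz":0,"ax":0,"ay":0,"az":0},{"dx":0,"dy":0,"dz":0,"ax":0,"ay":0,"az":0}]'
```

```text
t: 17.02
tcp_pos: [0.6392, 0.3093, 0.0865]
tcp_rot: [0.319, -3.119, 0.003]
contact_force: [0.0, -0.4, 0.5]
opening: 0.603
grasp_force: 0.0
```

```bash
python3 -m handwheel '[{"dx":0.018,"dy":0.013,"dz":-0.06,"ax":0,"ay":0,"az":0},{"dx":0,"dy":0,"dz":-0.07,"ax":0,"ay":0,"az":0},{"dx":0,"dy":0,"dz":-0.06,"ax":0,"ay":0,"az":0},{"dx":0,"dy":0,"dz":0,"ax":0,"ay":0,"az":0},{"dx":0,"dy":0,"dz":0,"ax":0,"ay":0,"az":0}]' 0.4 50
python3 -m handwheel '[{"dx":0,"dy":0,"dz":0,"ax":0,"ay":0,"az":0},{"dx":0,"dy":0,"dz":0,"ax":0,"ay":0,"az":0},{"dx":0,"dy":0,"dz":0,"ax":0,"ay":0,"az":0},{"dx":0,"dy":0,"dz":0,"ax":0,"ay":0,"az":0},{"dx":0,"dy":0,"dz":0,"ax":0,"ay":0,"az":0}]' 1 50
```

```text
t: 17.43
tcp_pos: [0.6469, 0.3141, 0.0334]
tcp_rot: [-0.32, 3.125, -0.0]
contact_force: [0.4, -0.5, 1.1]
opening: 0.6
grasp_force: 0.0
t: 17.85
tcp_pos: [0.6481, 0.3149, 0.035]
tcp_rot: [-0.32, 3.122, 0.001]
contact_force: [-1.7, -0.6, 6.3]
opening: 0.178
grasp_force: 48.8
```

```bash
python3 -m handwheel '[{"dx":-0.003,"dy":0,"dz":0,"ax":0,"ay":0,"az":0},{"dx":0,"dy":0,"dz":-0.018,"ax":0,"ay":0,"az":0},{"dx":0,"dy":0,"dz":0,"ax":0,"ay":0,"az":0},{"dx":0,"dy":0,"dz":0,"ax":0,"ay":0,"az":0},{"dx":0,"dy":0,"dz":0,"ax":0,"ay":0,"az":0}]' 0.6 50
python3 -m handwheel '[{"dx":0,"dy":0,"dz":0,"ax":0,"ay":0,"az":0},{"dx":0,"dy":0,"dz":0,"ax":0,"ay":0,"az":0},{"dx":0,"dy":0,"dz":0,"ax":0,"ay":0,"az":0},{"dx":0,"dy":0,"dz":0,"ax":0,"ay":0,"az":0},{"dx":0,"dy":0,"dz":0,"ax":0,"ay":0,"az":0}]' 1 50
python3 -m handwheel '[{"dx":0,"dy":0,"dz":0.08,"ax":0,"ay":0,"az":0},{"dx":0,"dy":0,"dz":0.12,"ax":0,"ay":0,"az":0},{"dx":0,"dy":0,"dz":0.12,"ax":0,"ay":0,"az":0},{"dx":0,"dy":0,"dz":0.1,"ax":0,"ay":0,"az":0},{"dx":0,"dy":0,"dz":0,"ax":0,"ay":0,"az":0}]'
```

```text
t: 18.27
tcp_pos: [0.6455, 0.3144, 0.0262]
tcp_rot: [0.32, -3.124, 0.0]
contact_force: [-0.2, -0.2, -1.2]
opening: 0.4
grasp_force: 0.0
t: 18.68
tcp_pos: [0.6459, 0.3145, 0.0269]
tcp_rot: [-0.32, 3.125, 0.0]
contact_force: [-0.4, 0.2, 0.9]
opening: 0.185
grasp_force: 49.0
t: 19.1
tcp_pos: [0.6497, 0.3158, 0.1617]
tcp_rot: [-0.319, 3.112, 0.004]
contact_force: [0.4, 0.1, 0.6]
opening: 0.19
grasp_force: 48.9
```

```bash
python3 -m handwheel '[{"dx":-0.072,"dy":-0.102,"dz":0,"ax":0,"ay":0,"az":-0.35},{"dx":-0.072,"dy":-0.102,"dz":0,"ax":0,"ay":0,"az":-0.35},{"dx":-0.072,"dy":-0.102,"dz":0,"ax":0,"ay":0,"az":-0.35},{"dx":-0.072,"dy":-0.102,"dz":0,"ax":0,"ay":0,"az":-0.35},{"dx":-0.072,"dy":-0.102,"dz":0,"ax":0,"ay":0,"az":-0.35}]'
python3 -m handwheel '[{"dx":-0.072,"dy":-0.101,"dz":0,"ax":0,"ay":0,"az":0},{"dx":-0.072,"dy":-0.101,"dz":0,"ax":0,"ay":0,"az":0},{"dx":0,"dy":0,"dz":0,"ax":0,"ay":0,"az":0},{"dx":0,"dy":0,"dz":0,"ax":0,"ay":0,"az":0},{"dx":0,"dy":0,"dz":0,"ax":0,"ay":0,"az":0}]'
```

```text
t: 19.52
tcp_pos: [0.536, 0.1603, 0.1517]
tcp_rot: [0.031, -3.14, 0.0]
contact_force: [0.8, -0.7, -1.0]
opening: 0.187
grasp_force: 49.0
t: 19.93
tcp_pos: [0.4948, 0.1009, 0.1528]
tcp_rot: [-0.032, 3.141, 0.0]
contact_force: [-0.5, -0.7, -2.4]
opening: 0.186
grasp_force: 49.2
```

```bash
python3 -m handwheel '[{"dx":0.011,"dy":0.004,"dz":-0.11,"ax":0,"ay":0,"az":0},{"dx":0,"dy":0,"dz":-0.1,"ax":0,"ay":0,"az":0},{"dx":0,"dy":0,"dz":-0.1,"ax":0,"ay":0,"az":0},{"dx":0,"dy":0,"dz":0,"ax":0,"ay":0,"az":0},{"dx":0,"dy":0,"dz":0,"ax":0,"ay":0,"az":0}]'
```

```text
t: 20.35
tcp_pos: [0.4972, 0.1028, 0.0585]
tcp_rot: [0.035, -3.138, -0.0]
contact_force: [1.1, -0.2, -0.7]
opening: 0.189
grasp_force: 49.1
```

```bash
python3 -m handwheel '[{"dx":0,"dy":0,"dz":-0.02,"ax":0,"ay":0,"az":0},{"dx":0,"dy":0,"dz":-0.015,"ax":0,"ay":0,"az":0},{"dx":0,"dy":0,"dz":0,"ax":0,"ay":0,"az":0},{"dx":0,"dy":0,"dz":0,"ax":0,"ay":0,"az":0},{"dx":0,"dy":0,"dz":0,"ax":0,"ay":0,"az":0}]'
```

```text
t: 20.77
tcp_pos: [0.4986, 0.1021, 0.0502]
tcp_rot: [-0.033, 3.14, -0.0]
contact_force: [0.6, -0.3, -0.7]
opening: 0.187
grasp_force: 49.1
```

```bash
python3 -m handwheel '[{"dx":0,"dy":0,"dz":-0.008,"ax":0,"ay":0,"az":0},{"dx":0,"dy":0,"dz":-0.004,"ax":0,"ay":0,"az":0},{"dx":0,"dy":0,"dz":0,"ax":0,"ay":0,"az":0},{"dx":0,"dy":0,"dz":0,"ax":0,"ay":0,"az":0},{"dx":0,"dy":0,"dz":0,"ax":0,"ay":0,"az":0}]'
```

```text
t: 21.18
tcp_pos: [0.4995, 0.1034, 0.0482]
tcp_rot: [-0.032, 3.138, 0.004]
contact_force: [-3.9, 6.6, 12.7]
opening: 0.187
grasp_force: 50.8
```

```bash
python3 -m handwheel '[{"dx":0,"dy":0,"dz":0,"ax":0,"ay":0,"az":0},{"dx":0,"dy":0,"dz":0,"ax":0,"ay":0,"az":0},{"dx":0,"dy":0,"dz":0.08,"ax":0,"ay":0,"az":0},{"dx":0,"dy":0,"dz":0.13,"ax":0,"ay":0,"az":0},{"dx":0,"dy":0,"dz":0.12,"ax":0,"ay":0,"az":0}]' 0.6
python3 - <<'E'
from h import *
s=viewer.snapshot("top");crop(s,170,155,130,100,6,"k8")
E
```

```text
t: 21.6
tcp_pos: [0.497, 0.1018, 0.1451]
tcp_rot: [0.033, -3.139, 0.0]
contact_force: [1.7, -0.0, 0.6]
opening: 0.402
grasp_force: 0.0
```

View pics/k8.png

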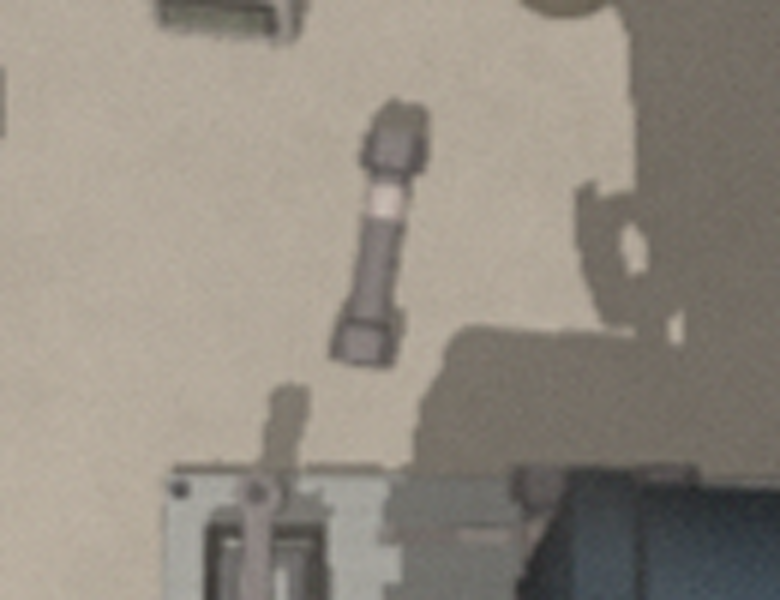

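C (fittings at (392,150) and (363,343)) has not moved, and the lever lies across the cartridge at (258,560). On to C.

```bash
python3 -m handwheel '[{"dx":0.095,"dy":0.083,"dz":0,"ax":0,"ay":0,"az":-0.27},{"dx":0.095,"dy":0.083,"dz":0,"ax":0,"ay":0,"az":-0.27},{"dx":0.095,"dy":0.083,"dz":0,"ax":0,"ay":0,"az":-0.27},{"dx":0.095,"dy":0.083,"dz":0,"ax":0,"ay":0,"az":-0.27},{"dx":0.095,"dy":0.083,"dz":0,"ax":0,"ay":0,"az":-0.27}]' 0.4
python3 -m handwheel '[{"dx":0,"dy":0,"dz":-0.1,"ax":0,"ay":0,"az":0},{"dx":0,"dy":0,"dz":-0.1,"ax":0,"ay":0,"az":0},{"dx":0,"dy":0,"dz":0,"ax":0,"ay":0,"az":0},{"dx":0,"dy":0,"dz":0,"ax":0,"ay":0,"az":0},{"dx":0,"dy":0,"dz":0,"ax":0,"ay":0,"az":0}]'
```

```text
t: 22.07
tcp_pos: [0.6416, 0.2276, 0.1444]
tcp_rot: [0.192, 3.136, -0.0]
contact_force: [0.5, -0.6, -0.1]
opening: 0.596
grasp_force: 0.0
t: 22.48
tcp_pos: [0.641, 0.2264, 0.0859]
tcp_rot: [0.189, 3.134, 0.0]
contact_force: [0.0, 0.4, 0.4]
opening: 0.604
grasp_force: 0.0
```

```bash
python3 -m handwheel '[{"dx":-0.003,"dy":0.002,"dz":-0.06,"ax":0,"ay":0,"az":0},{"dx":0,"dy":0,"dz":-0.07,"ax":0,"ay":0,"az":0},{"dx":0,"dy":0,"dz":-0.07,"ax":0,"ay":0,"az":0},{"dx":0,"dy":0,"dz":0,"ax":0,"ay":0,"az":0},{"dx":0,"dy":0,"dz":0,"ax":0,"ay":0,"az":0}]' 0.5 50
python3 -m handwheel '[{"dx":0,"dy":0,"dz":0,"ax":0,"ay":0,"az":0},{"dx":0,"dy":0,"dz":0,"ax":0,"ay":0,"az":0},{"dx":0,"dy":0,"dz":0,"ax":0,"ay":0,"az":0},{"dx":0,"dy":0,"dz":0,"ax":0,"ay":0,"az":0},{"dx":0,"dy":0,"dz":0,"ax":0,"ay":0,"az":0}]' 1 50
```

```text
t: 22.9
tcp_pos: [0.6399, 0.227, 0.0259]
tcp_rot: [0.19, 3.135, 0.0]
contact_force: [0.3, 0.7, 0.3]
opening: 0.496
grasp_force: 0.0
t: 23.32
tcp_pos: [0.6414, 0.2275, 0.0277]
tcp_rot: [0.189, 3.132, 0.001]
contact_force: [-0.6, 0.6, 7.4]
opening: 0.188
grasp_force: 49.0
```

```bash
python3 -m handwheel '[{"dx":0,"dy":0,"dz":0.08,"ax":0,"ay":0,"az":0},{"dx":0,"dy":0,"dz":0.12,"ax":0,"ay":0,"az":0},{"dx":0,"dy":0,"dz":0.12,"ax":0,"ay":0,"az":0},{"dx":0,"dy":0,"dz":0.1,"ax":0,"ay":0,"az":0},{"dx":0,"dy":0,"dz":0,"ax":0,"ay":0,"az":0}]'
python3 -m handwheel '[{"dx":-0.079,"dy":-0.097,"dz":0,"ax":0,"ay":0,"az":0.27},{"dx":-0.079,"dy":-0.097,"dz":0,"ax":0,"ay":0,"az":0.27},{"dx":-0.079,"dy":-0.097,"dz":0,"ax":0,"ay":0,"az":0.27},{"dx":-0.079,"dy":-0.097,"dz":0,"ax":0,"ay":0,"az":0.27},{"dx":-0.079,"dy":-0.097,"dz":0,"ax":0,"ay":0,"az":0.27}]'
python3 -m handwheel '[{"dx":-0.077,"dy":-0.097,"dz":0,"ax":0,"ay":0,"az":0},{"dx":0,"dy":0,"dz":0,"ax":0,"ay":0,"az":0},{"dx":0,"dy":0,"dz":0,"ax":0,"ay":0,"az":0},{"dx":0,"dy":0,"dz":0,"ax":0,"ay":0,"az":0}]'
```

```text
t: 23.73
tcp_pos: [0.6439, 0.2281, 0.1602]
tcp_rot: [0.188, 3.121, 0.005]
contact_force: [1.8, 0.1, 0.1]
opening: 0.184
grasp_force: 49.1
t: 24.15
tcp_pos: [0.5195, 0.0807, 0.1505]
tcp_rot: [-0.036, 3.141, -0.0]
contact_force: [0.1, -0.4, -1.2]
opening: 0.19
grasp_force: 49.3
t: 24.48
tcp_pos: [0.4983, 0.0525, 0.1512]
tcp_rot: [-0.032, 3.14, 0.0]
contact_force: [0.4, 0.1, -1.1]
opening: 0.186
grasp_force: 49.4
```

```bash
python3 -m handwheel '[{"dx":0.002,"dy":0,"dz":-0.11,"ax":0,"ay":0,"az":0},{"dx":0,"dy":0,"dz":-0.1,"ax":0,"ay":0,"az":0},{"dx":0,"dy":0,"dz":-0.095,"ax":0,"ay":0,"az":0},{"dx":0,"dy":0,"dz":0,"ax":0,"ay":0,"az":0},{"dx":0,"dy":0,"dz":0,"ax":0,"ay":0,"az":0}]'
python3 -m handwheel '[{"dx":0,"dy":0,"dz":-0.015,"ax":0,"ay":0,"az":0},{"dx":0,"dy":0,"dz":-0.015,"ax":0,"ay":0,"az":0},{"dx":0,"dy":0,"dz":0,"ax":0,"ay":0,"az":0},{"dx":0,"dy":0,"dz":0,"ax":0,"ay":0,"az":0},{"dx":0,"dy":0,"dz":0,"ax":0,"ay":0,"az":0}]'
```

```text
t: 24.9
tcp_pos: [0.498, 0.0534, 0.0582]
tcp_rot: [0.035, -3.138, -0.001]
contact_force: [0.5, -0.4, -1.0]
opening: 0.189
grasp_force: 49.3
t: 25.32
tcp_pos: [0.4991, 0.0525, 0.051]
tcp_rot: [-0.033, 3.14, -0.0]
contact_force: [-0.5, 0.3, -0.9]
opening: 0.186
grasp_force: 49.3
```

```bash
python3 -m handwheel '[{"dx":0,"dy":0,"dz":-0.01,"ax":0,"ay":0,"az":0},{"dx":0,"dy":0,"dz":-0.004,"ax":0,"ay":0,"az":0},{"dx":0,"dy":0,"dz":0,"ax":0,"ay":0,"az":0},{"dx":0,"dy":0,"dz":0,"ax":0,"ay":0,"az":0},{"dx":0,"dy":0,"dz":0,"ax":0,"ay":0,"az":0}]'
```

```text
t: 25.73
tcp_pos: [0.5, 0.0536, 0.0489]
tcp_rot: [-0.032, 3.14, 0.003]
contact_force: [-7.0, 6.4, 17.7]
opening: 0.191
grasp_force: 51.4
```

```bash
python3 -m handwheel '[{"dx":0,"dy":0,"dz":0,"ax":0,"ay":0,"az":0},{"dx":0,"dy":0,"dz":0,"ax":0,"ay":0,"az":0},{"dx":0,"dy":0,"dz":0.08,"ax":0,"ay":0,"az":0},{"dx":0,"dy":0,"dz":0.13,"ax":0,"ay":0,"az":0},{"dx":0,"dy":0,"dz":0.13,"ax":0,"ay":0,"az":0}]' 0.6
python3 -m handwheel '[{"dx":-0.03,"dy":0.13,"dz":0.03,"ax":0,"ay":0,"az":0},{"dx":-0.03,"dy":0.13,"dz":0.03,"ax":0,"ay":0,"az":0},{"dx":-0.03,"dy":0.13,"dz":0.03,"ax":0,"ay":0,"az":0},{"dx":-0.03,"dy":0.13,"dz":0.03,"ax":0,"ay":0,"az":0},{"dx":-0.03,"dy":0.13,"dz":0.03,"ax":0,"ay":0,"az":0}]'
python3 -m handwheel '[{"dx":-0.03,"dy":0.13,"dz":0.03,"ax":0,"ay":0,"az":0},{"dx":-0.03,"dy":0.13,"dz":0.03,"ax":0,"ay":0,"az":0},{"dx":-0.03,"dy":0.13,"dz":0.03,"ax":0,"ay":0,"az":0},{"dx":-0.03,"dy":0.13,"dz":0.03,"ax":0,"ay":0,"az":0},{"dx":0,"dy":0,"dz":0,"ax":0,"ay":0,"az":0}]'
python3 - <<'E'
from h import *
s=viewer.snapshot("top");b=viewer.snapshot("scene")
cv2.imwrite("pics/k9.png",np.vstack([cv2.resize(s["frame"][225:280,190:320,::-1],(780,330),interpolation=2),np.hstack([cv2.resize(b["frame"][165:255,165:295,::-1],(390,270),interpolation=2),cv2.resize(s["frame"][90:292,110:402,::-1],(390,270),interpolation=2)])]))
c=np.array([.497,.1726]);ex=np.array([1,.021]);ey=np.array([-.021,1])
for i,y in enumerate((-.12,-.07,-.02)):
  for x in (-.0425,.0425): p=c+ey*y+ex*x; print(i+1,x,(proj(s,[*p,.036])-[190,225]+.5)*6-.5)
E
```

```text
t: 26.15
tcp_pos: [0.4972, 0.0525, 0.1479]
tcp_rot: [0.033, -3.138, -0.001]
contact_force: [0.7, -0.2, 0.0]
opening: 0.399
grasp_force: 0.0
t: 26.57
tcp_pos: [0.4529, 0.249, 0.1937]
tcp_rot: [-0.032, 3.141, 0.0]
contact_force: [1.0, 0.1, -0.1]
opening: 0.402
grasp_force: 0.0
t: 26.98
tcp_pos: [0.4164, 0.4092, 0.2314]
tcp_rot: [-0.042, 3.138, 0.007]
contact_force: [0.7, 0.3, 0.4]
opening: 0.4
grasp_force: 0.0
1 -0.0425 [669.56810383 272.93405697]
1 0.0425 [666.78562391  64.30880969]
2 -0.0425 [547.89710035 272.98546775]
2 0.0425 [546.61814362  64.07630674]
3 -0.0425 [425.89024001 272.98906965]
3 0.0425 [426.12356982  63.81727197]
```

View pics/k9.png

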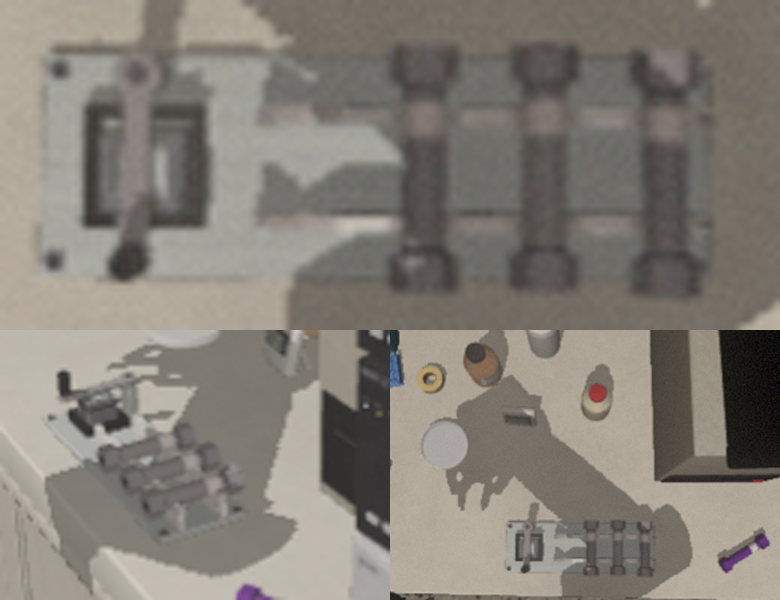

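The three columns lie across both ribs, with fittings at (424,68)/(424,270), (545,68)/(545,270) and (668,68)/(667,275) as predicted. The cartridge is seated under the lever. I'll check the lever angle numerically before handing in.

```bash
python3 - <<'E'
from h import *
s=viewer.snapshot("top");Q=lambda x,y,z:plane(s,((x+.5)/6-.5+190,(y+.5)/6-.5+225),z)
k=Q(127,260,.0785);p=Q(141,72,.06);d=k-p;print(k,p,np.hypot(*d),np.arctan2(d[1],-d[0])+.021)
for th in (0,.05,.1,.15,.2):
  f=th-.021;print(th,(proj(s,[.5333-.074*np.cos(f),.2698+.074*np.sin(f),.0785])-[190,225]+.5)*6-.5)
E
```

```text
[0.46093931 0.26931891] [0.53367591 0.26868576] 0.07273935467237991 0.029704502023394877
0 [129.59657903 264.31350128]
0.05 [120.06655737 264.05967016]
0.1 [110.56889837 263.3214183 ]
0.15 [101.12817814 262.10061021]
0.2 [ 91.76882299 260.40040149]
```

Lever angle is about 0.02 rad, so it is shut.

```bash
python3 -c "
from workcell import r
print(r.sign_off())"
```

```text
the job is handed in; nothing more can be done
None
```

The job is handed in: the cartridge is down in the socket with the lever shut over it (about 0.02 rad), and all three steel columns on the bench lie centred in grooves 1, 2 and 3; the purple look-alike was left alone, the dish and timer look undisturbed in the last picture, and the hand-in call returned no verdict.

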